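Snap a dial glass under the clips of the alignment stage

ROBOT

A 6-joint arm with a two-finger parallel gripper is mounted at the origin on the work surface. World frame = base frame: x ahead of the robot, y to its left, z up, the work surface at z = 0. Lengths are in mm, angles in rad, forces in N, time in s.
With the tool pointing down it reaches from about 250 to 800 mm from the base axis. Payload 8.5 kg.
Tool frame: the origin (TCP) lies on the front face of the gripper's body, between the roots of the fingers; the fingertips stand 73 mm ahead of it and the grasp point (between the pads) lies 54 mm ahead of it; y points along the fingers, x is the direction in which the jaws open and shut, and the axes are right-handed (so a half turn about y gives the same grasp; the last joint's range is limited). The gripper opens to 85 mm and grips with 20 to 120 N. Pads are 22 mm wide; open, the fingers measure 114 mm over their backs; the gripper's body (76 mm by 85 mm) begins 54 mm behind the grasp point. The pads swing forward as they close: fully open they stand 13 mm farther back than shut.
Start: joints at [1.125, 0.238, -0.013, 1.319, 0, 1.571], TCP at [226.352, 473.658, 303.876] pointing down, gripper open.
Joint ranges: [-2.66, 2.66], [-1.03, 1.9], [-1.14, 1.46], [-1.82, 2.27], [-1.45, 1.34], [-3.14, 3.14]. Speed limits (rad/s): [2.22, 2.22, 2.79, 3.14, 3.14, 3.14].

INTERFACE

Orientations are given as a rotation vector (axis times angle).
In Python, from workcell import read_state, capture, hand_in gives the robot as it stands.
- The arm moves only by the tool play_rows, never from a script. Its argument "commands" is text: rows parted by semicolons, each of 5 numbers parted by spaces: the opening, from -1 (shut) to 1 (fully open), then the shift along the tool's x, y, z in mm, then the turn about the tool's y in rad. A call has 1 to 5 rows; each row is the pose to reach, as a shift and turn from the pose commanded when the call began, along the tool's axes at that moment; what a row does not reach only later rows make up. A row lasts 1/8 s, in which the tool goes at most 62.5 mm and 10.7 degrees, less where a joint would pass 70% of its speed; a pose out of reach is approached as far as the arm can. A call with a gripper value outside its range is refused whole. The fingers move at their own pace and stop on an object; "grip_force" is the grip in N (left out, the last holds). Time passes only in rows, so rows that repeat a pose let the fingers close. It gives the time, the measured TCP pose, the force and the opening at its end, in the units of the state.
- read_state(): the state, without advancing time (a new reading comes with each control period).
- capture(name): name is "side" or "top" or "wrist"; returns a dict with "image" (480x640x3 uint8, blue, green, red), "fx", "fy", "cx", "cy" (pixels), "R" (3x3) and "t" (3): a world point X has camera coordinates R X + t. Camera axes: x right, y down, z forward; pixel columns grow to the right and rows downward; lengths in mm; the calibration is good to about 2 mm. A picture is of the moment at which its call begins. There is no depth.
- hand_in(): hands the job in, once; it reports no verdict.
The state is a dict: "time_s": time; "q": joint angles; "qd": joint speeds; "effort": joint torques, N m; "eef_pos": TCP position; "eef_rot": TCP orientation; "contact_force": force on the tool from outside, world axes, zero at the start; "torque": the same for the moment, N m; "grip_width": finger opening in mm.
Only numpy, scipy, OpenCV 4.12 (cv2) and the standard library are available. Lean on these libraries where they do the work, as an engineer would, in place of code of your own. Each camera call takes 0.05 s, during which the arm holds its last target.

TASK

Take the dial glass (its upright tab is the handle), lay it on the front of the steel stage, and slide it under the two sprung clips, which ride up over it, until it meets the sprung buffer and both clips snap down behind its near edge; then let go. It is glass: go gently and never let it bear on the stage with more than 20 N, and leave the other parts on the bench where they are.

Things in the scene. Friction and masses are not known exactly. Their poses are not given: they have to be found in the camera images.
- plate: Dial glass: flat pane 60 mm long (x), 64 wide (y), 6 thick, brass strips on its sides and near edge, black ticks; about 0.11 kg in all. From the middle of its near (-x) edge a brass tail 14 mm wide, 6 thick, runs back 55 mm and carries an upright brown tab. Origin: centre of the pane's underside; x points from the tab to the leading edge (x = +30 mm), z up. Starts flat on the bench.
- plate_tab (a point): Grip point inside the upright tab of the dial glass, 80 mm behind the pane's centre (-x) and 28 mm above the underside. The tab is 14 mm thick (y), 22 mm long (x) and rises from the underside to 38 mm. Axes as the plate.
- stage: Fixed steel stage: flat slippery bed (friction 0.15), top 24 mm above the bench, 110 mm wide, from x = -120 to +120 mm. The glass goes in along +x from the open front (-x). A brass crossbar at the far end carries both clips and the buffer; it is clamped firmly at an unreported setting c, anywhere from -16 to +16 mm along x, to be felt or seen. Origin: on the bench, on the centre line; z up.
- rail_mouth (a point): Centre of the bed's top at the mouth of the side rails, at x = -62 mm of the stage; axes as the stage. The rails are 6 mm high and stand 84 mm apart here, narrowing to 68 mm (2 mm play each side of the glass) at stage x = -30 mm, and go on straight to +50 mm.
- tooth_line (a point): Centre of the bed's top between the clip teeth if c were 0 (stage x = 0). Each clip is an 11 mm wide steel leaf at y = +-24 mm, hinged at the far end, ending in a hanging tooth: its sloping nose runs from stage x = c - 25 mm (9 mm above the bed) to c, its catch face (towards +x) is at c, its foot 1 mm above the bed. Slide slowly (15 mm/s). Each is sprung down with about 1 N; riding up takes some 2 to 4 N of push for both.
- buffer_line (a point): Centre of the bed's top at the face of the sprung rubber buffer if c were 0 (stage x = 58.5 mm; truly c + 58.5 mm). It pushes back with 1 N at first touch and 1.2 N more per mm, gives 4 mm, then stops hard. The teeth drop once the glass's near edge is 0 to 2 mm past the catch faces (glass origin at stage x = c + 30 to 32 mm); the buffer then holds the glass against the teeth.
- clip_left (a joint): Angle of the clip at the stage's +y side, rad: 0 when down, about 0.07 when its tooth rides on top of the glass. It returns to 0 when it snaps down behind the glass.
- clip_right (a joint): The same for the clip at the stage's -y side.
- valve: Bystander: old glass valve standing in a brown round base, 42 mm across, 88 mm tall, loose. Origin: centre of its underside.
- capacitor: Bystander: brass tuning capacitor, 60 by 46 mm, 45 mm tall, with a shaft standing out 18 mm at -x, loose. Origin: centre of its underside.
- knob: Bystander: cream ceramic knob, 44 mm across, 22 mm tall, lying loose. Origin: centre of its underside.
Not all that is in view belongs to the job. What is shaped like the plate but blue or purple is not meant.

How it is judged:
By the outcome, as a careful person would: the job done as asked, in the order asked, and still so for the second after the job is handed in, with the robot touching nothing.
It also fails if it takes over 72 s, if anything falls off the work surface, if the arm or the gripper's body presses on something with over 40 N, if the wrist force passes 120 N, or if a joint passes its speed limit or range.

## Working session

There is one attempt and no reset: what is moved stays moved. The work goes in short steps, Python scripts to look and compute and a tool call to move; the robot and the scene stay as the last step left them, time stands still between calls to the robot, and variables do not carry over. Pictures are saved under pics/ and viewed, and the job is handed in when it is done.

Besides the shell and the picture viewer there is one more tool, called after "Call:" as name(argument=value, ...) on one line, values as JSON. play_rows: Moves the arm, as the interface text tells. Its arguments: {"type":"object","properties":{"commands":{"type":"string"},"grip_force":{"type":"number"}},"required":["commands"]}

```bash
ls; mkdir -p pics; python3 - <<'E'
from workcell import read_state,capture
import cv2
s=read_state();print(s)
for n in("side","top","wrist"):
    c=capture(n);cv2.imwrite(f"pics/{n}0.png",c["image"]);print(n,c["fx"],c["fy"],c["cx"],c["cy"],c["R"],c["t"])
E
```

```text
pics
{'time_s': 0.0, 'q': array([ 1.12497415e+00,  2.38786653e-01, -1.42446872e-02,  1.31920018e+00,
       -1.07713368e-05,  1.57078729e+00]), 'qd': array([ 0.00017271,  0.00104294, -0.00045189, -0.00053862,  0.00066318,
       -0.0008462 ]), 'effort': array([-2.97395422e-05, -5.38783658e+01,  3.46436799e+01,  1.83667458e-02,
        6.91516698e-05,  2.58560397e-05]), 'eef_pos': array([226.24996833, 473.40687349, 303.27819421]), 'eef_rot': array([-1.38852058, -0.87396761,  0.87595008]), 'contact_force': array([ 0.89204436, -0.44942462,  0.65841524]), 'torque': array([-0.00491887,  0.01734033, -0.02403946]), 'grip_width': 85.593645607658}
side 531.2017983589241 531.2017983589241 325.1516937815502 236.28734829343534 [[ 0.73517932 -0.67780962  0.00924586]
 [-0.48504203 -0.53552628 -0.69133627]
 [ 0.47354577  0.5037715  -0.722474  ]] [-391.13681884  296.44887636  852.51646295]
top 460.0463688239725 460.0463688239725 314.68742605526734 238.46471105474993 [[ 0.00485345 -0.99949955 -0.03125835]
 [-0.99732424 -0.002558   -0.0730603 ]
 [ 0.07294378  0.0315293  -0.99683755]] [   9.18370207  537.21563875 1024.63016694]
wrist 376.822393510008 376.822393510008 320.7523125745 244.6963193233901 [[ 4.31526979e-01  9.02099706e-01 -7.65776593e-04]
 [ 8.70373619e-01 -4.16127090e-01  2.63226155e-01]
 [ 2.37137576e-01 -1.14255699e-01 -9.64733852e-01]] [-523.70787276  -33.34269737  378.40573756]
```

View pics/top0.png

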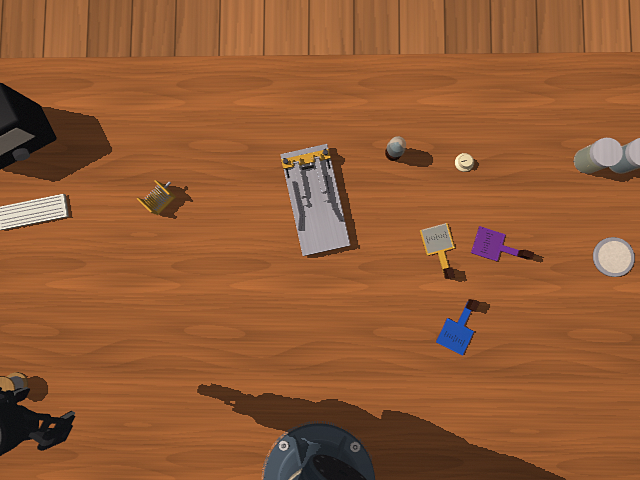

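View pics/side0.png

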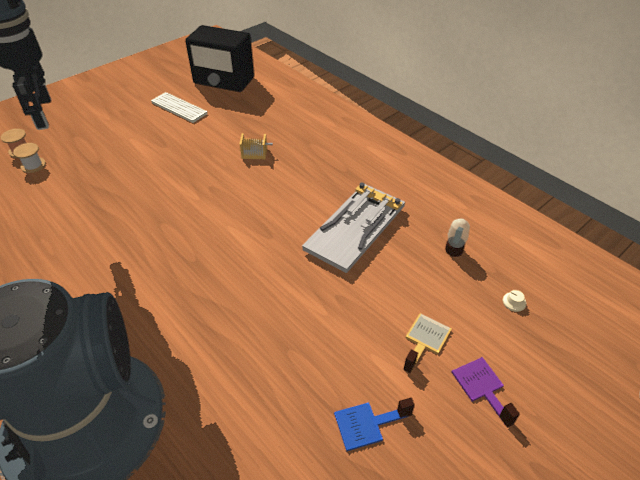

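View pics/wrist0.png

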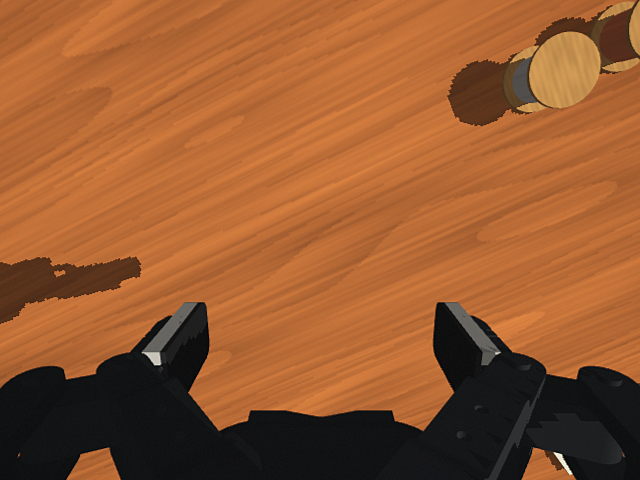

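The top picture shows the yellow-rimmed glass at about (438,240) with its tab at (448,272). The stage runs from (318,155) at the crossbar to (326,250) at its open front. The blue and purple plates are decoys. Next I'll enlarge both and measure.

```bash
cat > h.py <<'E'
import numpy as np,cv2
from workcell import read_state,capture
from scipy.spatial.transform import Rotation as Ro
def ray(c,u,v,z):
    d=c["R"].T@np.array([(u-c["cx"])/c["fx"],(v-c["cy"])/c["fy"],1.]);o=-c["R"].T@c["t"]
    return o+d*(z-o[2])/d[2]
def proj(c,X):
    p=c["R"]@np.array(X,float)+c["t"];return c["fx"]*p[0]/p[2]+c["cx"],c["fy"]*p[1]/p[2]+c["cy"]
def crop(im,x0,y0,x1,y1,k,n):
    cv2.imwrite(n,cv2.resize(im[y0:y1,x0:x1],None,fx=k,fy=k,interpolation=cv2.INTER_CUBIC))
E
python3 - <<'E'
from h import *
t=capture("top");s=capture("side")
crop(t["image"],410,215,470,285,8,"pics/tp.png")
crop(t["image"],275,140,360,260,5,"pics/ts.png")
crop(s["image"],295,175,415,275,6,"pics/ss.png")
crop(s["image"],395,305,465,380,8,"pics/sp.png")
print(Ro.from_rotvec(read_state()["eef_rot"]).as_matrix().round(3))
E
```

```text
[[ 0.431 -0.    -0.902]
 [ 0.902 -0.001  0.431]
 [-0.001 -1.    -0.   ]]
```

View pics/tp.png

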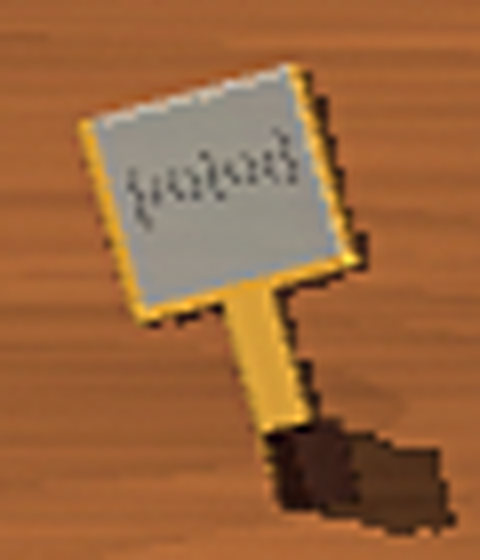

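View pics/ts.png

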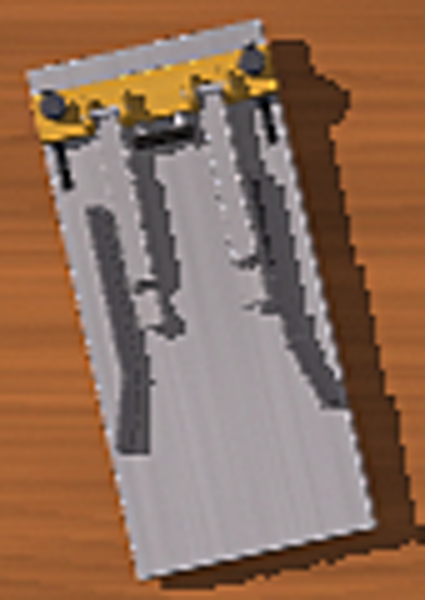

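View pics/ss.png

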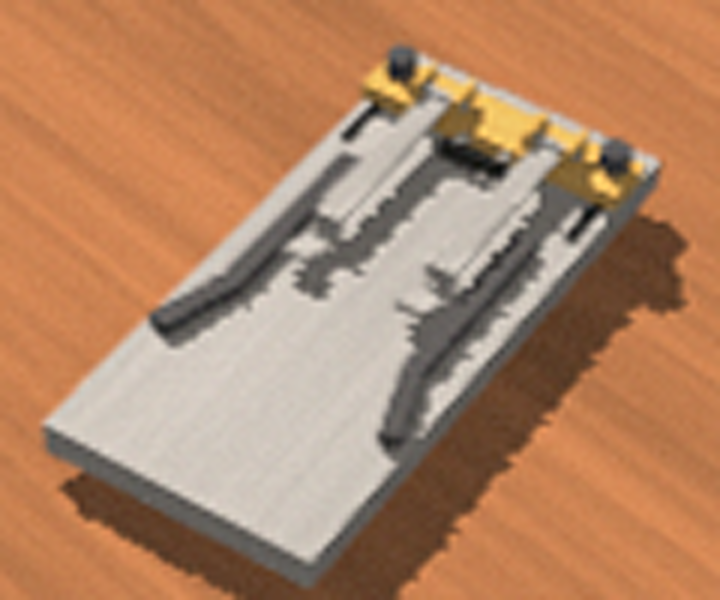

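View pics/sp.png

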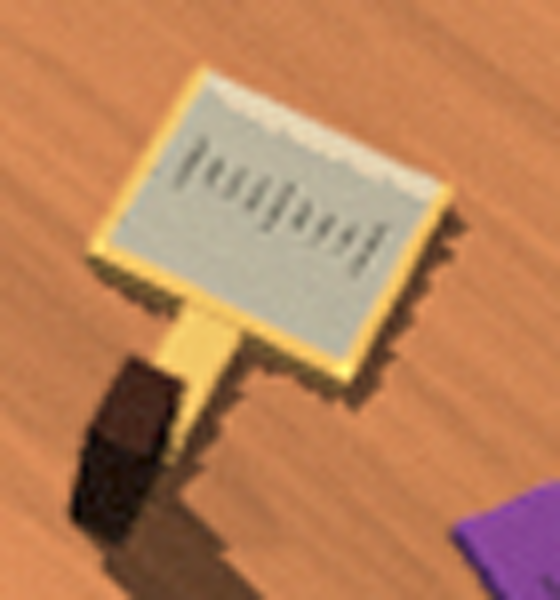

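```bash
cat >> h.py <<'E'
def fit(L,W):  # rigid 2D fit: L local Nx2, W world Nx2
    L=np.array(L,float);W=np.array(W,float)
    a=L-L.mean(0);b=W-W.mean(0)
    th=np.arctan2((a[:,0]*b[:,1]-a[:,1]*b[:,0]).sum(),(a*b).sum())
    R=np.array([[np.cos(th),-np.sin(th)],[np.sin(th),np.cos(th)]])
    t=W.mean(0)-R@L.mean(0)
    return t,th,W-(L@R.T+t)
E
python3 - <<'E'
from h import *
t=capture("top");s=capture("side")
PL=[(30,32),(30,-32),(-30,-32),(-30,32)];SL=[(120,55),(120,-55),(-120,-55),(-120,55)]
def go(c,pts,k,o,z,L,n):
    W=[ray(c,u/k+o[0]-.5,v/k+o[1]-.5,z)[:2] for u,v in pts]
    T,th,r=fit(L,W);print(n,T.round(1),round(th,4),r.round(1).tolist())
go(t,[(80,122),(297,65),(360,262),(142,322)],8,(410,215),6,PL,"plate top")
go(s,[(205,68),(452,188),(348,368),(97,245)],8,(395,305),6,PL,"plate side")
go(t,[(27,72),(260,20),(375,525),(138,578)],5,(275,140),24,SL,"stage top")
go(s,[(418,52),(660,165),(313,563),(45,430)],6,(295,175),24,SL,"stage side")
E
```

```text
plate top [ 538.7 -267.5] 0.2771 [[0.0, 0.3], [-1.0, 0.1], [0.4, -0.3], [0.6, -0.1]]
plate side [ 541.6 -268.7] 0.2663 [[-1.0, -1.4], [-1.6, 0.3], [1.3, 2.0], [1.2, -0.9]]
stage top [627.4  12.2] 0.2226 [[-0.8, -0.4], [-1.2, -0.0], [1.0, 0.4], [1.0, -0.0]]
stage side [628.    7.8] 0.2213 [[1.2, -1.1], [-2.1, 0.9], [1.5, 1.7], [-0.6, -1.5]]
```

Call:
play_rows(commands="1 -35 0 -32 -0.1; 1 -70 0 -64 -0.15; 1 -110 0 -101 -0.15; 1 -150 0 -138 -0.15; 1 -190 0 -175 -0.15")

```text
time_s: 0.98
eef_pos: [302.5, 225.3, 304.0]
eef_rot: [-1.335, -0.99, 0.989]
contact_force: [1.3, -0.2, 1.5]
grip_width: 85.2
```

```bash
cat >> h.py <<'E'
def plan(target,ang):
    s=read_state();R=Ro.from_rotvec(s["eef_rot"]).as_matrix()
    d=np.array(target)-s["eef_pos"]
    a=np.arctan2(R[1,0],R[0,0])
    print("pos",s["eef_pos"].round(1),"xang",round(a,4),"q",s["q"].round(3),"t",s["time_s"],"F",s["contact_force"].round(1),"grip",round(s["grip_width"],1))
    print("shift",(R.T@d).round(1),"turn",round(-((ang-a+np.pi)%(2*np.pi)-np.pi),4))
E
python3 - <<'E'
from h import *
plan([462.5,-289.6,300],1.844)
E
```

```text
pos [302.5 225.3 304. ] xang 1.2757 q [ 0.64  -0.017 -0.31   1.277 -0.     0.935] t 0.975 F [ 1.3 -0.2  1.5] grip 85.2
shift [-446.     4.  -302.9] turn -0.5683
```

Call:
play_rows(commands="1 -44 0 -30 -0.11; 1 -88 0 -60 -0.22; 1 -132 0 -90 -0.33; 1 -176 0 -120 -0.44; 1 -220 0 -150 -0.568")

```text
time_s: 1.6
eef_pos: [381.9, -29.2, 304.2]
eef_rot: [-1.067, -1.41, 1.409]
contact_force: [0.8, 0.9, 0.3]
grip_width: 85.5
```

```bash
python3 - <<'E'
from h import *
plan([462.5,-289.6,220],1.844)
E
```

```text
pos [381.9 -29.2 304.2] xang 1.8468 q [-0.076 -0.007 -0.299  1.277  0.    -0.352] t 1.6 F [0.8 0.9 0.3] grip 85.5
shift [-272.5   84.3   -6.5] turn 0.0028
```

Call:
play_rows(commands="1 -55 10 -1 0; 1 -110 20 -2 0; 1 -165 30 -3 0; 1 -220 40 -5 0; 1 -268 60 -6 0")

```text
time_s: 2.22
eef_pos: [460.2, -286.3, 244.0]
eef_rot: [-1.07, -1.407, 1.407]
contact_force: [0.4, 0.6, -0.1]
grip_width: 85.4
```

Call:
play_rows(commands="1 0 12 0 0; 1 0 20 0 0; 1 0 20 0 0")

```text
time_s: 2.6
eef_pos: [459.1, -282.8, 223.8]
eef_rot: [-1.066, -1.407, 1.407]
contact_force: [-0.4, -0.2, 0.5]
grip_width: 85.4
```

```bash
python3 - <<'E'
from h import *
plan([462.5,-289.6,220],1.844)
w=capture("wrist");cv2.imwrite("pics/w1.png",w["image"])
for X in [(462.5,-289.6,38),(539.5,-268,6)]: print(proj(w,X))
np.savez("w1",**w)
E
```

```text
pos [ 459.1 -282.8  223.8] xang 1.844 q [-0.552  0.302 -0.135  1.135  0.    -0.825] t 2.6 F [-0.4 -0.2  0.5] grip 85.4
shift [-7.4  3.8 -1.5] turn -0.0
(np.float64(310.1082004016055), np.float64(243.69616777705525))
(np.float64(311.87824969178826), np.float64(325.5959502317191))
```

View pics/w1.png

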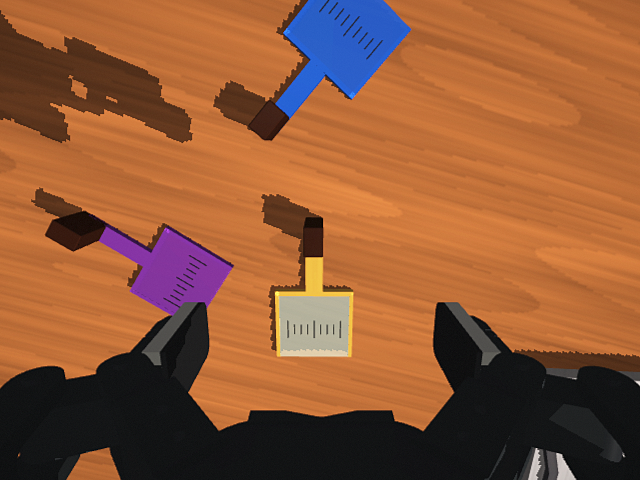

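```bash
python3 - <<'E'
from h import *
w=dict(np.load("w1.npz"))
print("cam",-w["R"].T@w["t"])
im=w["image"];crop(im,255,200,375,370,4,"pics/w1c.png")
hsv=cv2.cvtColor(im,cv2.COLOR_BGR2HSV);roi=np.zeros(im.shape[:2],np.uint8);roi[280:370,260:370]=1
b=im.astype(int)
m=((((hsv[...,0]>18)&(hsv[...,0]<35)&(hsv[...,2]>150))|((b.max(2)-b.min(2)<60)&(b.min(2)>110)))&(roi>0)).astype(np.uint8)
m=cv2.morphologyEx(m,cv2.MORPH_OPEN,np.ones((15,25)))|0
m=cv2.morphologyEx(m,cv2.MORPH_CLOSE,np.ones((9,9)))
r=cv2.minAreaRect(cv2.findContours(m,0,2)[0][0]);bx=cv2.boxPoints(r);print(bx)
for u,v in [(275.5,291.5),(353.5,291.5),(352,357),(278,357)]+bx.tolist(): print(u,v,ray(w,u,v,6).round(1))
E
```

```text
cam [ 394.10711431 -301.24911795  293.90106055]
[[277. 338.]
 [347. 338.]
 [347. 355.]
 [277. 355.]]
275.5 291.5 [ 517.8 -304.8    6. ]
353.5 291.5 [ 500.6 -243.2    6. ]
352 357 [ 558.9 -226.8    6. ]
278 357 [ 576.1 -288.3    6. ]
277.0 338.0 [ 558.6 -293.5    6. ]
347.0 338.0 [ 542.7 -236.2    6. ]
347.0 355.0 [ 558.2 -231.5    6. ]
277.0 355.0 [ 574.4 -289.6    6. ]
```

View pics/w1c.png

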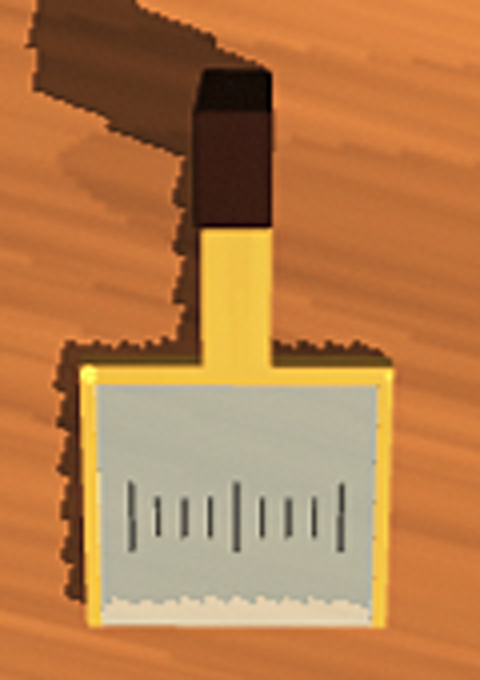

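```bash
python3 - <<'E'
from h import *
w=dict(np.load("w1.npz"))
print(ray(w,313.4,242.2,38),ray(w,313.6,227.5,38),ray(w,313,257,38))
plan([461.3,-288,150],1.843)
E
```

```text
[ 460.82697332 -287.65814684   38.        ] [ 450.59277873 -290.32037994   38.        ] [ 471.39051462 -285.05597586   38.        ]
pos [ 459.4 -283.   224.4] xang 1.8441 q [-0.552  0.301 -0.134  1.135 -0.    -0.825] t 2.65 F [ 0.3 -0.  -0.1] grip 85.1
shift [-5.3 74.4 -0.5] turn 0.0011
```

Call:
play_rows(commands="-0.2 -5 30 0 0; -0.2 -5 60 0 0; -0.2 -5 90 0 0; -0.2 -5 115 0 0; -0.2 -5 115 0 0")

```text
time_s: 3.28
eef_pos: [460.3, -287.6, 108.4]
eef_rot: [-1.065, -1.407, 1.407]
contact_force: [0.2, 0.1, 1.5]
grip_width: 33.9
```

```bash
python3 - <<'E'
from h import *
plan([461,-287.7,83],1.843)
w=capture("wrist");cv2.imwrite("pics/w2.png",w["image"])
E
```

```text
pos [ 460.3 -287.6  108.4] xang 1.8441 q [-0.558  0.407 -0.302  0.863 -0.    -0.832] t 3.275 F [0.2 0.1 1.5] grip 33.9
shift [-0.3 25.4 -0.7] turn 0.0011
```

View pics/w2.png

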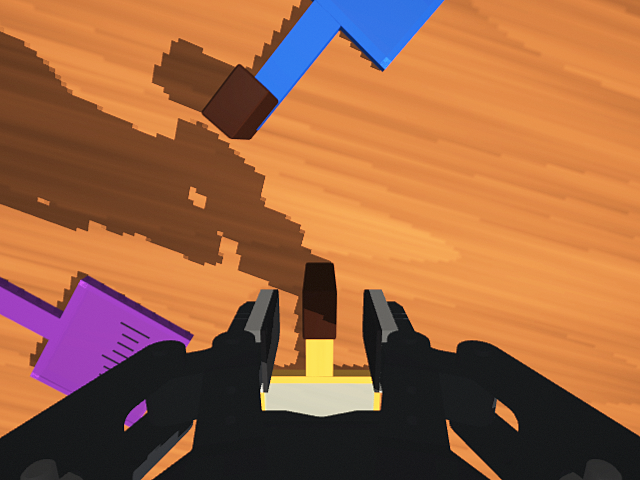

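The tab at (320,300) sits midway between the fingers at (265,330) and (378,330), so I'll descend and grip.

Call:
play_rows(commands="-0.2 0 12 0 0; -0.2 0 22 0 0; -0.2 0 25 0 0; -0.2 0 25 0 0; -0.6 0 25 0 0", grip_force=45)

```text
time_s: 3.95
eef_pos: [461.0, -288.9, 84.2]
eef_rot: [-1.068, -1.407, 1.407]
contact_force: [0.2, -0.3, -1.7]
grip_width: 17.8
```

Call:
play_rows(commands="-1 0 0 0 0; -1 0 0 0 0; -1 0 0 0 0; -1 0 0 0 0")

```text
time_s: 4.45
eef_pos: [461.0, -288.9, 84.3]
eef_rot: [-1.069, -1.407, 1.407]
contact_force: [-0.7, 0.4, 5.6]
grip_width: 13.3
```

```bash
python3 - <<'E'
from h import *
plan([461,-287.7,183],1.843)
w=capture("wrist");cv2.imwrite("pics/w3.png",w["image"])
E
```

```text
pos [ 461.  -288.9   84.3] xang 1.843 q [-0.56   0.435 -0.332  0.803 -0.    -0.832] t 4.45 F [-0.7  0.4  5.6] grip 13.3
shift [  1.1 -98.7  -0.3] turn -0.0
```

View pics/w3.png

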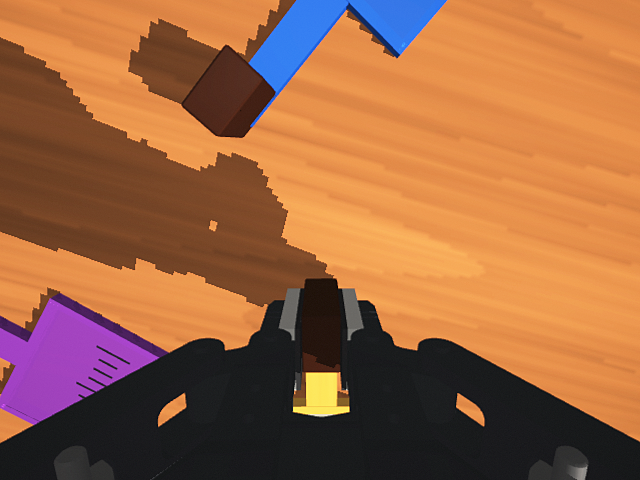

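Call:
play_rows(commands="-1 0 -10 0 0; -1 0 -25 0 0; -1 0 -45 0 0; -1 0 -70 0 0; -1 0 -95 0 0")

```text
time_s: 5.12
eef_pos: [460.8, -288.7, 180.6]
eef_rot: [-1.068, -1.407, 1.407]
contact_force: [0.2, -0.6, -0.9]
grip_width: 13.2
```

Call:
play_rows(commands="-1 0 -25 0 0; -1 0 -50 0 0; -1 0 -75 0 0; -1 0 -95 0 0; -1 0 -95 0 0")

```text
time_s: 5.75
eef_pos: [461.3, -289.0, 276.0]
eef_rot: [-1.072, -1.408, 1.407]
contact_force: [0.2, -0.7, -0.5]
grip_width: 13.2
```

```bash
python3 - <<'E'
from h import *
plan([593,-110,275],1.793)
w=capture("side");cv2.imwrite("pics/s4.png",w["image"])
E
```

```text
pos [ 461.3 -289.   276. ] xang 1.843 q [-0.56   0.28  -0.028  1.259 -0.    -0.832] t 5.75 F [ 0.2 -0.7 -0.5] grip 13.2
shift [ 137.1    1.  -175. ] turn 0.05
```

View pics/s4.png

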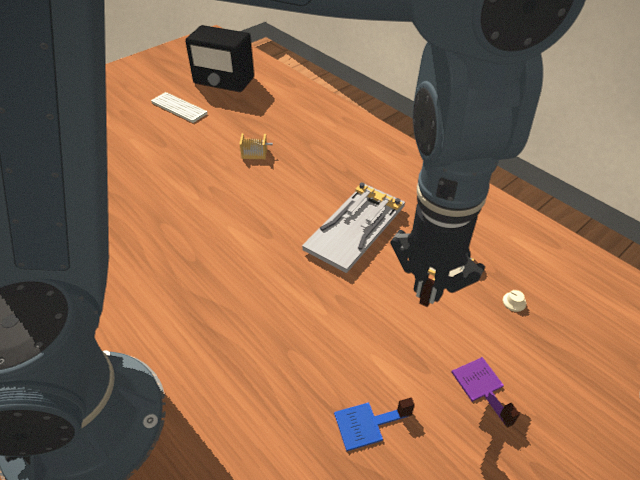

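The glass is off the bench and in the gripper, its tab showing at (428,292). Next I'll move beside the stage to look at it with the wrist camera.

Call:
play_rows(commands="-1 20 0 -26 0.01; -1 47 0 -60 0.02; -1 75 0 -96 0.03; -1 103 0 -132 0.04; -1 125 0 -160 0.05")

```text
time_s: 6.42
eef_pos: [581.8, -123.7, 272.7]
eef_rot: [-1.094, -1.37, 1.372]
contact_force: [0.6, -1.1, -0.7]
grip_width: 12.9
```

Call:
play_rows(commands="-1 10 0 -14 0; -1 10 0 -14 0; -1 10 0 -14 0")

```text
time_s: 6.8
eef_pos: [592.2, -113.2, 273.6]
eef_rot: [-1.095, -1.37, 1.371]
contact_force: [-0.7, -0.2, -0.4]
grip_width: 13.3
```

```bash
python3 - <<'E'
from h import *
plan([593,-110,275],1.793)
w=capture("wrist");cv2.imwrite("pics/w5.png",w["image"]);np.savez("w5",**w)
E
```

```text
pos [ 592.2 -113.2  273.6] xang 1.7924 q [-0.189  0.384  0.12   1.308 -0.    -0.41 ] t 6.8 F [-0.7 -0.2 -0.4] grip 13.3
shift [ 3.  -1.4 -1.5] turn -0.0006
```

View pics/w5.png

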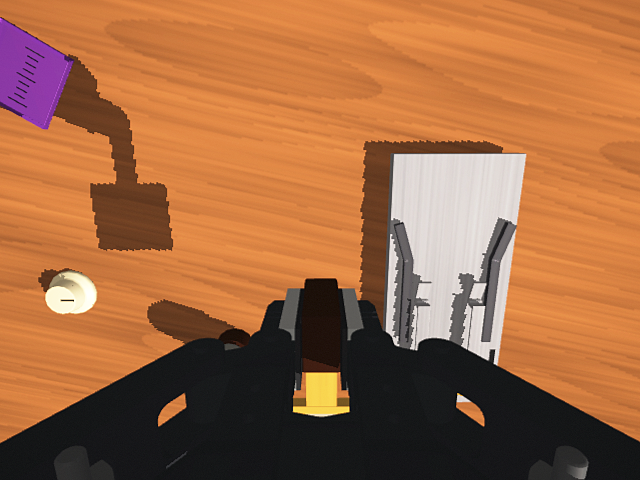

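```bash
python3 - <<'E'
from h import *
w=dict(np.load("w5.npz"));crop(w["image"],375,140,535,290,5,"pics/w5a.png");crop(w["image"],375,200,535,350,5,"pics/w5b.png")
E
```

```text
(no output)
```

View pics/w5a.png

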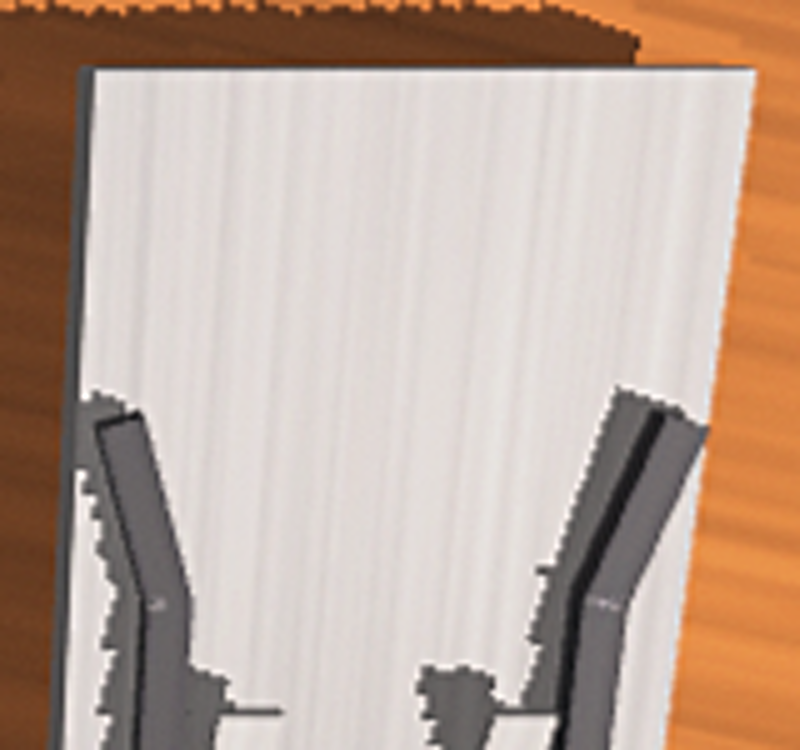

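View pics/w5b.png

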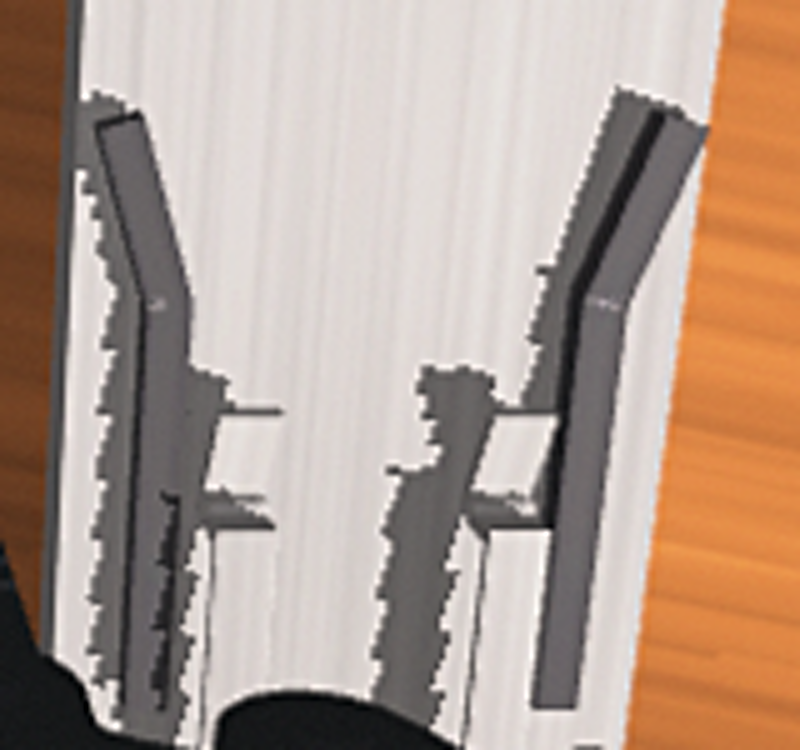

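```bash
python3 - <<'E'
from h import *
w=dict(np.load("w5.npz"))
pts=[((393.5,153.1),24,(-120,-55)),((525.9,153.5),24,(-120,55)),((403,221.9),30,(-62,-42)),((507.5,221.5),30,(-62,42)),((412.5,259.5),30,(-30,-34)),((492.5,259.5),30,(-30,34))]
W=[ray(w,*p,z)[:2] for p,z,_ in pts];L=[l for *_,l in pts]
T,th,r=fit(L,W);print(T,th,r.round(1).tolist())
R=np.array([[np.cos(th),-np.sin(th)],[np.sin(th),np.cos(th)]])
for u,v,z in [(425,281.7,33),(481,281.7,33),(422,298.5,25),(481,298.5,25),(423,305,25),(423,305,33)]: print((R.T@(ray(w,u,v,z)[:2]-T)).round(1))
E
```

```text
[626.28746992  11.83287369] 0.22178781739749223 [[0.3, 0.5], [0.8, -0.1], [-0.3, -2.9], [-1.7, 1.6], [0.6, -0.5], [0.2, 1.3]]
[-10.  -23.1]
[-10.   26.1]
[  9.3 -22.3]
[ 9.4 31.6]
[ 15.7 -20.9]
[ 12.1 -23.3]
```

```bash
python3 - <<'E'
from h import *
w=dict(np.load("w5.npz"))
p=np.array([592.2,-113.2]);th=.2216;e=np.array([np.cos(th),np.sin(th)]);n=np.array([-e[1],e[0]])
for dx,dy,z in [(-11,-7,227.3),(-11,7,227.3),(-11,-7,189.3),(-11,7,189.3),(-30,0,189.3),(-30,7,195.3),(-30,-7,195.3)]:
    q=p+e*dx+n*dy;print(dx,dy,np.round(proj(w,[*q,z]),1))
crop(w["image"],270,265,380,425,5,"pics/w5c.png")
print(e,n)
T=np.array([626.8,11.5])
print(T+e*(-168))
plan([*(T+e*(-168)),150],1.7926)
E
```

```text
-11 -7 [300.5 315.8]
-11 7 [342.  315.8]
-11 -7 [305.  276.9]
-11 7 [337.2 276.9]
-30 0 [321.1 234.5]
-30 7 [338.4 237.9]
-30 -7 [303.9 238. ]
[0.97554703 0.21979078] [-0.21979078  0.97554703]
[462.90809847 -25.42485087]
pos [ 592.1 -113.4  273.8] xang 1.792 q [-0.189  0.383  0.12   1.308 -0.    -0.41 ] t 6.85 F [ 0.3 -0.6 -1.1] grip 13.4
shift [114.2 123.8 106.7] turn -0.0006
```

View pics/w5c.png

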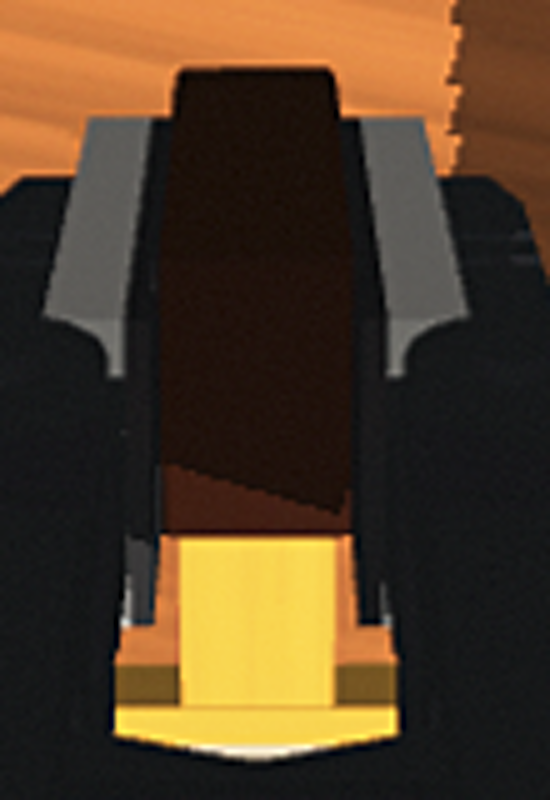

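Call:
play_rows(commands="-1 20 5 18 0; -1 48 15 45 0; -1 78 30 73 0; -1 105 55 97 0; -1 114 85 107 0")

```text
time_s: 7.48
eef_pos: [461.4, -24.9, 188.9]
eef_rot: [-1.097, -1.371, 1.37]
contact_force: [1.1, 0.5, -0.7]
grip_width: 13.5
```

Call:
play_rows(commands="-1 0 20 0 0; -1 0 35 0 0; -1 0 38 0 0; -1 0 38 0 0")

```text
time_s: 7.98
eef_pos: [463.3, -25.4, 151.3]
eef_rot: [-1.097, -1.37, 1.37]
contact_force: [0.5, -0.0, -0.9]
grip_width: 13.3
```

```bash
python3 - <<'E'
from h import *
T=np.array([626.5,11.8]);e=np.array([np.cos(.222),np.sin(.222)])
plan([*(T+e*(-168)),111],1.7926)
for n in("side","top"):
    w=capture(n)
    if n=="side":crop(w["image"],250,150,450,300,4,"pics/s6.png")
    else:crop(w["image"],270,130,390,290,4,"pics/t6.png")
E
```

```text
pos [463.3 -25.4 151.3] xang 1.7922 q [-0.055  0.243 -0.427  0.901 -0.    -0.276] t 7.975 F [ 0.5 -0.  -0.9] grip 13.3
shift [ 0.3 40.3  0.6] turn -0.0004
```

View pics/s6.png

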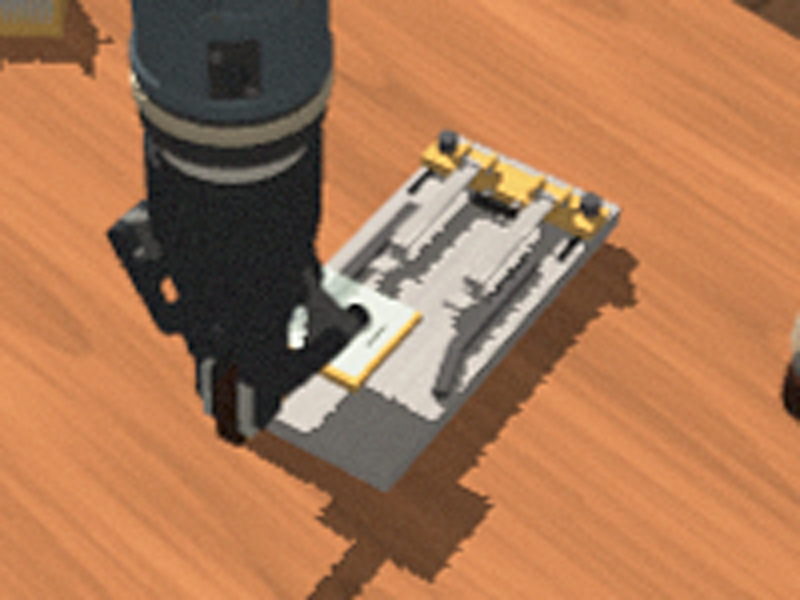

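View pics/t6.png

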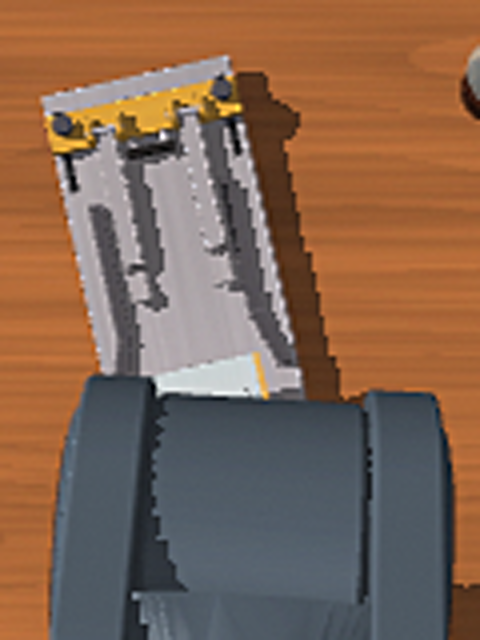

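The glass hovers aligned over the front of the stage. I'll lower it to just above the bed, then touch down in small steps.

Call:
play_rows(commands="-1 0 12 0 0; -1 0 24 0 0; -1 0 34 0 0; -1 0 39 0 0; -1 0 39 0 0")

```text
time_s: 8.7
eef_pos: [463.1, -24.9, 111.4]
eef_rot: [-1.095, -1.37, 1.371]
contact_force: [-0.5, 0.4, -1.0]
grip_width: 13.2
```

Call:
play_rows(commands="-1 0 0.7 0 0; -1 0 1.4 0 0; -1 0 2 0 0; -1 0 2 0 0; -1 0 2 0 0")

```text
time_s: 9.32
eef_pos: [463.3, -24.9, 110.0]
eef_rot: [-1.096, -1.371, 1.371]
contact_force: [0.3, -0.5, -0.9]
grip_width: 13.2
```

Call:
play_rows(commands="-1 0 0.4 0 0; -1 0 0.8 0 0; -1 0 0.8 0 0")

```text
time_s: 9.7
eef_pos: [463.3, -24.9, 109.1]
eef_rot: [-1.096, -1.371, 1.371]
contact_force: [-1.0, -0.7, -0.4]
grip_width: 13.1
```

Call:
play_rows(commands="-1 0 0.4 0 0; -1 0 0.8 0 0; -1 0 0.8 0 0")

```text
time_s: 10.07
eef_pos: [463.3, -24.9, 108.3]
eef_rot: [-1.096, -1.371, 1.371]
contact_force: [-0.3, 0.6, -0.8]
grip_width: 13.1
```

Call:
play_rows(commands="-1 0 0.3 0 0; -1 0 0.5 0 0; -1 0 0.5 0 0")

```text
time_s: 10.45
eef_pos: [463.4, -24.9, 108.1]
eef_rot: [-1.096, -1.371, 1.371]
contact_force: [-2.0, 0.1, 4.9]
grip_width: 13.2
```

Call:
play_rows(commands="-1 0 0.3 0 0; -1 0 0.4 0 0; -1 0 0.4 0 0")

```text
time_s: 10.82
eef_pos: [463.6, -24.9, 107.9]
eef_rot: [-1.097, -1.372, 1.371]
contact_force: [-1.7, -0.2, 8.0]
grip_width: 13.5
```

Call:
play_rows(commands="-1 0 -0.5 0 0; -1 0 -0.5 -2.5 0; -1 0 -0.5 -5 0; -1 0 -0.5 -7.5 0; -1 0 -0.5 -10 0")

```text
time_s: 11.45
eef_pos: [473.3, -22.7, 108.1]
eef_rot: [-1.096, -1.371, 1.371]
contact_force: [-0.5, -0.3, 6.5]
grip_width: 13.1
```

Call:
play_rows(commands="-1 0 0 -2.5 0; -1 0 0 -5 0; -1 0 0 -7.5 0; -1 0 0 -10 0; -1 0 0 -12 0")

```text
time_s: 12.08
eef_pos: [485.0, -20.1, 108.1]
eef_rot: [-1.096, -1.371, 1.371]
contact_force: [-1.8, -0.5, 7.7]
grip_width: 13.0
```

```bash
python3 - <<'E'
from h import *
w=capture("side");crop(w["image"],300,160,420,280,6,"pics/s7.png")
w=capture("top");crop(w["image"],270,130,370,230,6,"pics/t7.png")
E
```

```text
(no output)
```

View pics/s7.png

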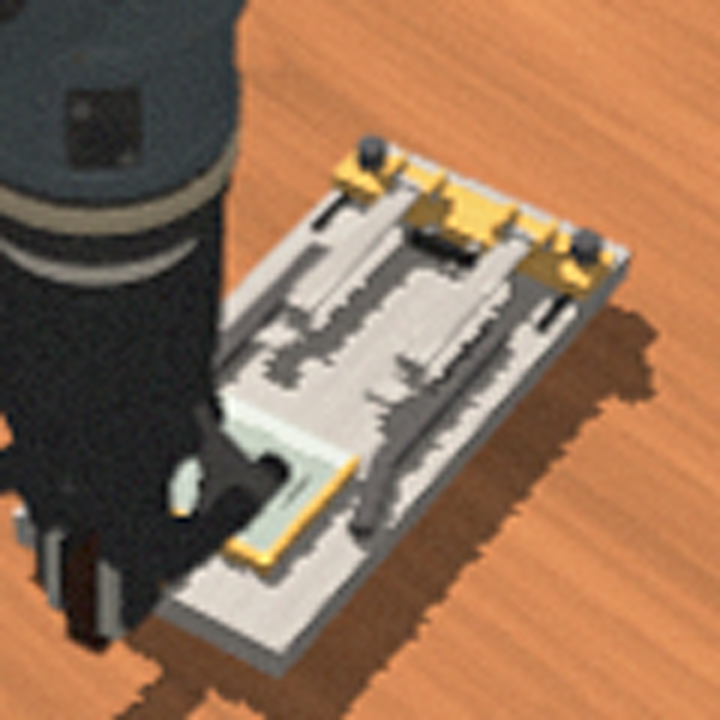

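View pics/t7.png

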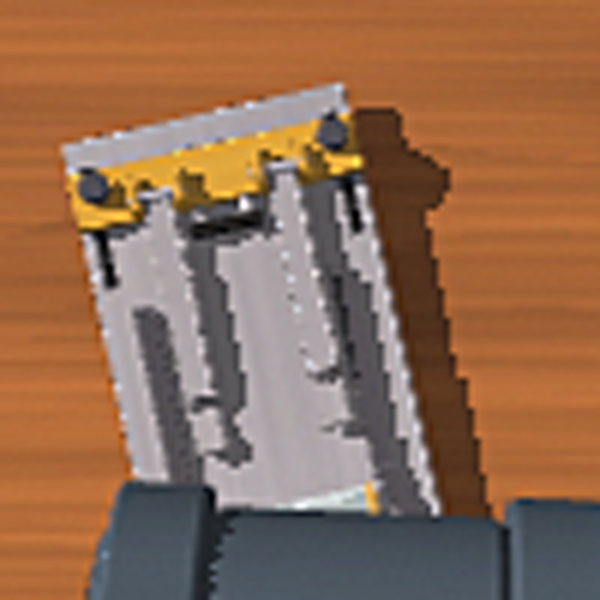

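```bash
python3 - <<'E'
from h import *
s=capture("side");t=capture("top");th=.2215
R=np.array([[np.cos(th),-np.sin(th)],[np.sin(th),np.cos(th)]])
def st(p,T): return (R.T@(p[:2]-np.array(T))).round(1)
TS=[628,7.8];TT=[627.4,12.2]
print("side glass corner",st(ray(s,300+355/6-.5,160+460/6-.5,30),TS),"nearright",st(ray(s,300+265/6-.5,160+562/6-.5,30),TS),"rail mouth",st(ray(s,300+360/6-.5,160+515/6-.5,30),TS))
print("top corner",st(ray(t,270+371/6-.5,130+483/6-.5,30),TT))
plan([485,-20,108],1.7926)
E
```

```text
side glass corner [-35.1 -29. ] nearright [-92.6 -29.5] rail mouth [-56.1 -44.2]
top corner [-34.3 -31.8]
pos [485.3 -20.  108.2] xang 1.793 q [-0.041  0.324 -0.441  0.805 -0.    -0.263] t 12.275 F [-0.7 -0.   5.9] grip 13.1
shift [0.1 0.2 0.2] turn 0.0004
```

Call:
play_rows(commands="-1 0 -0.2 -2 0; -1 0 -0.2 -4 0; -1 0 -0.2 -6 0; -1 0 -0.2 -8 0; -1 0 -0.2 -10 0")

```text
time_s: 12.9
eef_pos: [494.7, -17.8, 108.2]
eef_rot: [-1.096, -1.371, 1.371]
contact_force: [-2.1, -0.5, 6.7]
grip_width: 13.0
```

Call:
play_rows(commands="-1 0 0 -2 0; -1 0 0 -4 0; -1 0 0 -6 0; -1 0 0 -8 0; -1 0 0 -9 0")

```text
time_s: 13.52
eef_pos: [503.5, -15.9, 108.2]
eef_rot: [-1.096, -1.371, 1.371]
contact_force: [-2.4, -0.5, 6.7]
grip_width: 13.5
```

```bash
cat >> h.py <<'E'
def stg():
    s=read_state();th=.2217;e=np.array([np.cos(th),np.sin(th)]);n=np.array([-e[1],e[0]])
    d=s["eef_pos"][:2]-np.array([626.5,11.8]);f=s["contact_force"]
    print("pane x %.1f y %.1f z %.1f | Fx %.1f Fy %.1f Fz %.1f t %.2f grip %.1f torque"%(d@e+80.5,d@n,s["eef_pos"][2],f[:2]@e,f[:2]@n,f[2],s["time_s"],s["grip_width"]),s["torque"].round(2))
E
python3 -c "
from h import *
stg()
w=capture('side');crop(w['image'],300,160,420,280,6,'pics/s8.png')"
```

```text
pane x -45.6 y 0.1 z 108.2 | Fx -2.5 Fy 0.0 Fz 6.7 t 13.53 grip 13.5 torque [-0.06  0.32  0.07]
```

View pics/s8.png

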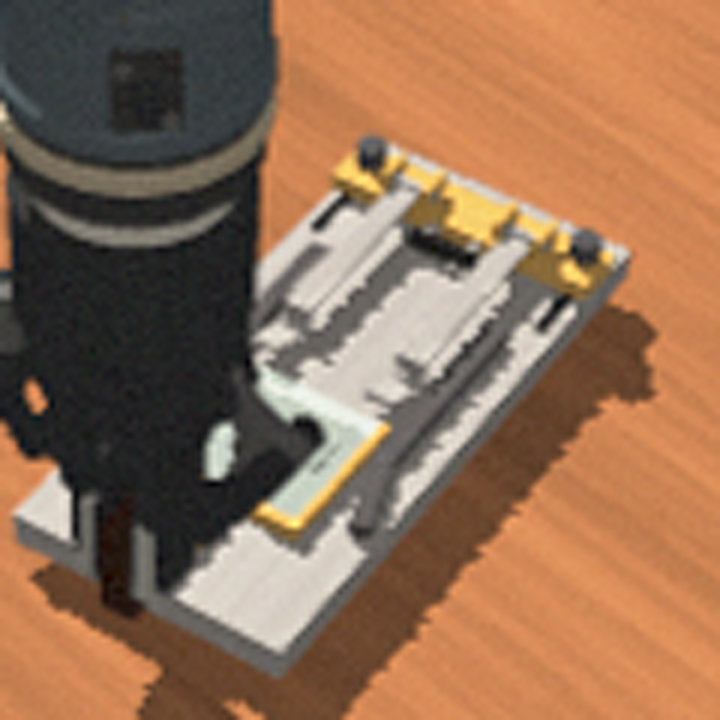

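Call:
play_rows(commands="-1 0 -0.2 -2 0; -1 0 -0.2 -4 0; -1 0 -0.2 -6 0; -1 0 -0.2 -8 0; -1 0 -0.2 -9 0")

```text
time_s: 14.2
eef_pos: [512.2, -13.8, 108.3]
eef_rot: [-1.096, -1.371, 1.371]
contact_force: [-1.6, -0.5, 4.2]
grip_width: 13.1
```

Call:
play_rows(commands="-1 0 0 -2 0; -1 0 0 -4 0; -1 0 0 -6 0; -1 0 0 -8 0; -1 0 0 -9 0")

```text
time_s: 14.82
eef_pos: [520.5, -11.9, 108.3]
eef_rot: [-1.095, -1.37, 1.372]
contact_force: [-3.5, -0.9, 6.0]
grip_width: 13.2
```

```bash
python3 -c "
from h import *
stg()
w=capture('side');crop(w['image'],300,160,420,280,6,'pics/s9.png')"
```

```text
pane x -28.1 y 0.2 z 108.3 | Fx -3.6 Fy -0.1 Fz 6.0 t 14.82 grip 13.2 torque [-0.16  0.63  0.03]
```

View pics/s9.png

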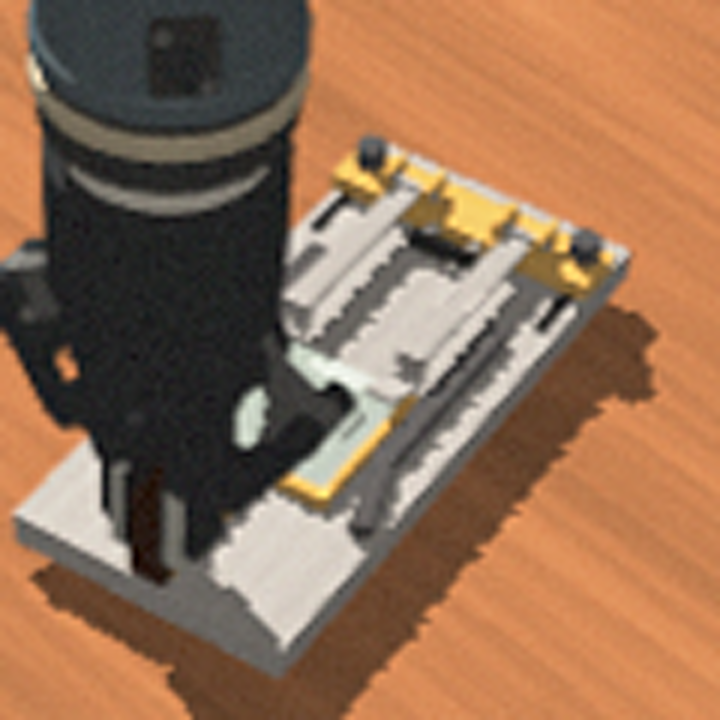

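Call:
play_rows(commands="-1 0 0 -1.8 0; -1 0 0 -3.6 0; -1 0 0 -5.4 0; -1 0 0 -7.2 0; -1 0 0 -9 0")

```text
time_s: 15.5
eef_pos: [529.2, -10.0, 108.3]
eef_rot: [-1.095, -1.37, 1.372]
contact_force: [-2.6, -0.3, 5.4]
grip_width: 13.3
```

Call:
play_rows(commands="-1 0 0 -1.8 0; -1 0 0 -3.6 0; -1 0 0 -5.4 0; -1 0 0 -7.2 0; -1 0 0 -9 0")

```text
time_s: 16.12
eef_pos: [538.2, -7.9, 108.3]
eef_rot: [-1.095, -1.37, 1.371]
contact_force: [-2.7, 0.6, 5.6]
grip_width: 13.2
```

```bash
python3 -c "
from h import *
stg()
w=capture('side');crop(w['image'],300,160,420,280,6,'pics/s10.png')"
```

```text
pane x -10.0 y 0.2 z 108.3 | Fx -2.5 Fy 1.2 Fz 5.6 t 16.12 grip 13.2 torque [-0.14  0.51  0.01]
```

View pics/s10.png

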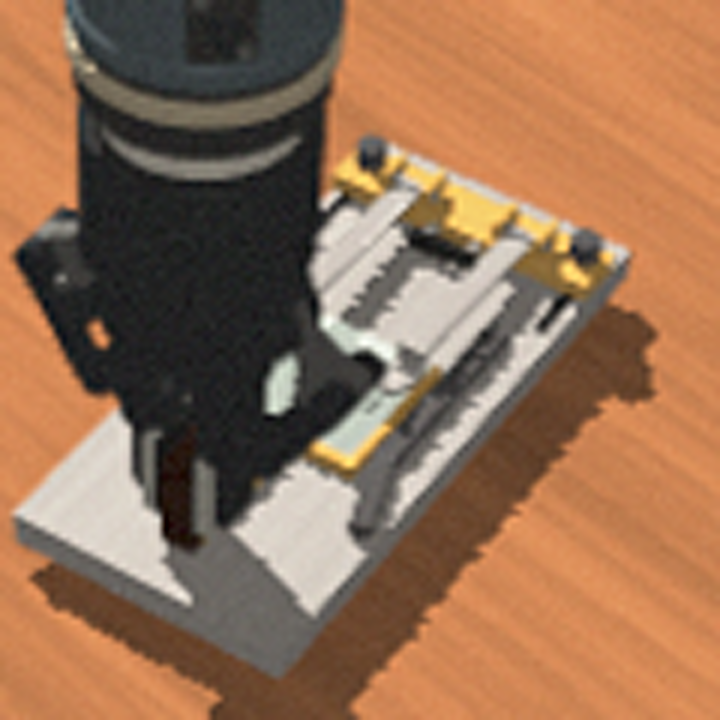

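Call:
play_rows(commands="-1 0 0 -1.8 0; -1 0 0 -3.6 0; -1 0 0 -5.4 0; -1 0 0 -7.2 0; -1 0 0 -9 0")

```text
time_s: 16.8
eef_pos: [547.0, -6.0, 108.3]
eef_rot: [-1.095, -1.37, 1.371]
contact_force: [-2.7, -0.3, 5.0]
grip_width: 13.3
```

Call:
play_rows(commands="-1 0 0 -1.8 0; -1 0 0 -3.6 0; -1 0 0 -5.4 0; -1 0 0 -7.2 0; -1 0 0 -9 0")

```text
time_s: 17.42
eef_pos: [555.8, -4.0, 108.3]
eef_rot: [-1.095, -1.37, 1.371]
contact_force: [-2.9, 0.0, 5.6]
grip_width: 13.4
```

Call:
play_rows(commands="-1 0 0 -1.8 0; -1 0 0 -3.6 0; -1 0 0 -5.4 0; -1 0 0 -7.2 0; -1 0 0 -9 0")

```text
time_s: 18.05
eef_pos: [564.6, -2.0, 108.3]
eef_rot: [-1.095, -1.37, 1.371]
contact_force: [-2.1, -0.8, 4.9]
grip_width: 13.3
```

```bash
python3 -c "
from h import *
stg()
w=capture('side');crop(w['image'],300,160,420,280,6,'pics/s11.png')
w=capture('wrist');cv2.imwrite('pics/w11.png',w['image'])"
```

```text
pane x 17.0 y 0.2 z 108.3 | Fx -2.2 Fy -0.4 Fz 4.9 t 18.05 grip 13.3 torque [-0.14  0.49 -0.01]
```

View pics/s11.png

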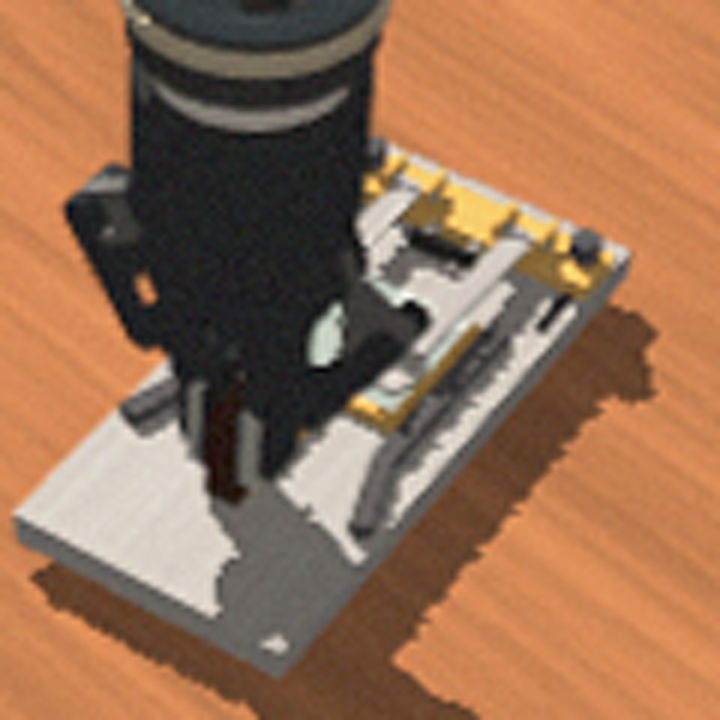

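View pics/w11.png

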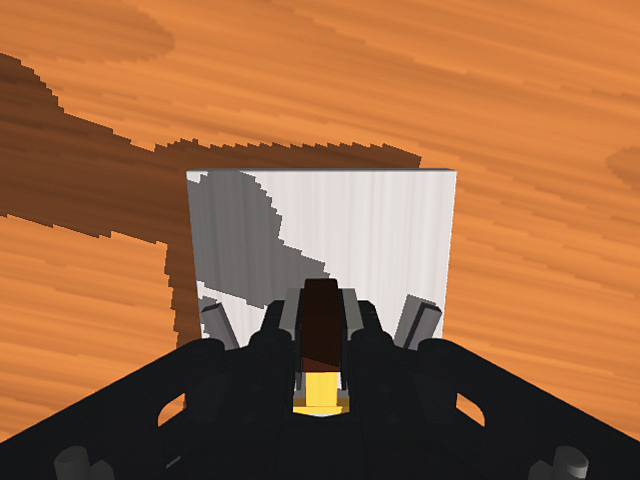

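The glass is well centred between the rails and the right tooth is riding on it at (400,385). The buffer is still some way ahead.

Call:
play_rows(commands="-1 0 0 -1.8 0; -1 0 0 -3.6 0; -1 0 0 -5.4 0; -1 0 0 -7.2 0; -1 0 0 -9 0")

```text
time_s: 18.77
eef_pos: [573.3, 0.0, 108.3]
eef_rot: [-1.095, -1.371, 1.371]
contact_force: [-2.8, -0.5, 4.9]
grip_width: 13.3
```

Call:
play_rows(commands="-1 0 0 -1.5 0; -1 0 0 -3 0; -1 0 0 -4.5 0; -1 0 0 -6 0; -1 0 0 -6 0")

```text
time_s: 19.4
eef_pos: [579.4, 1.3, 108.3]
eef_rot: [-1.096, -1.371, 1.371]
contact_force: [-2.0, -0.1, 4.6]
grip_width: 13.0
```

```bash
python3 -c "
from h import *
stg()
w=capture('side');crop(w['image'],340,170,420,250,8,'pics/s12.png')"
```

```text
pane x 32.2 y 0.2 z 108.3 | Fx -2.0 Fy 0.3 Fz 4.6 t 19.40 grip 13.0 torque [-0.1   0.35  0.01]
```

View pics/s12.png

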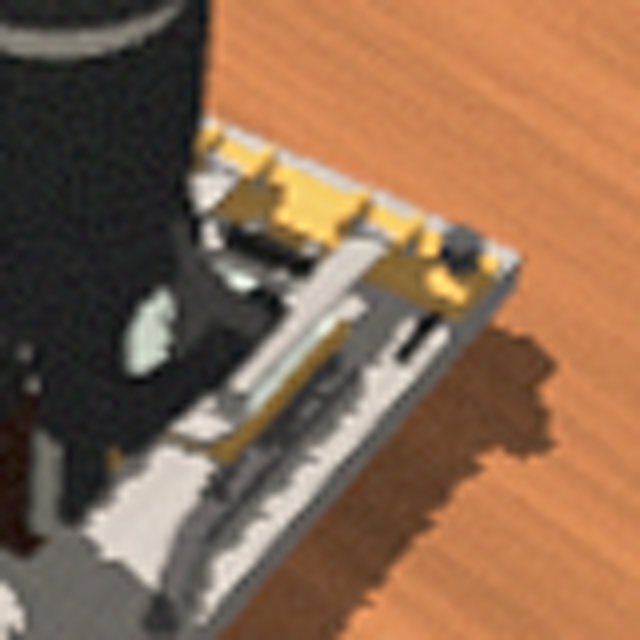

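Call:
play_rows(commands="-1 0 0 -1.3 0; -1 0 0 -2.6 0; -1 0 0 -4 0; -1 0 0 -5 0; -1 0 0 -5 0")

```text
time_s: 20.08
eef_pos: [584.2, 2.5, 108.3]
eef_rot: [-1.096, -1.371, 1.371]
contact_force: [-2.1, 0.3, 3.9]
grip_width: 13.1
```

```bash
python3 -c "
from h import *
stg()
w=capture('side');crop(w['image'],340,170,420,250,8,'pics/s13.png')"
```

```text
pane x 37.2 y 0.2 z 108.3 | Fx -2.0 Fy 0.7 Fz 3.9 t 20.07 grip 13.1 torque [-0.1   0.39  0.  ]
```

View pics/s13.png

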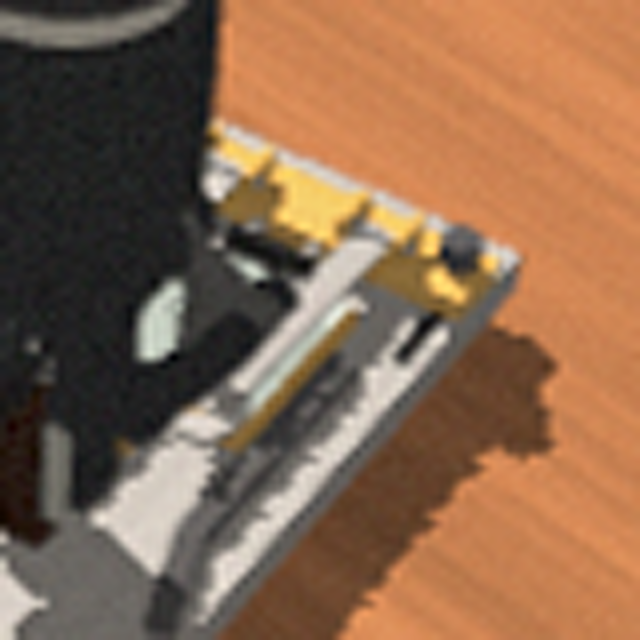

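Still riding. I'll go on in steps of 1 to 2 mm, watching the push.

Call:
play_rows(commands="-1 0 0 -1 0; -1 0 0 -2 0; -1 0 0 -2 0")

```text
time_s: 20.5
eef_pos: [586.2, 2.9, 108.3]
eef_rot: [-1.096, -1.371, 1.371]
contact_force: [-1.0, -0.4, 4.6]
grip_width: 13.5
```

Call:
play_rows(commands="-1 0 0 -1 0; -1 0 0 -1.5 0; -1 0 0 -1.5 0")

```text
time_s: 20.88
eef_pos: [587.8, 3.2, 108.3]
eef_rot: [-1.096, -1.371, 1.371]
contact_force: [-1.1, -0.4, 4.1]
grip_width: 13.2
```

```bash
python3 -c "
from h import *
stg()
w=capture('side');crop(w['image'],340,170,420,250,8,'pics/s14.png')"
```

```text
pane x 40.9 y 0.1 z 108.3 | Fx -1.2 Fy -0.2 Fz 4.1 t 20.88 grip 13.2 torque [-0.02  0.22 -0.01]
```

View pics/s14.png

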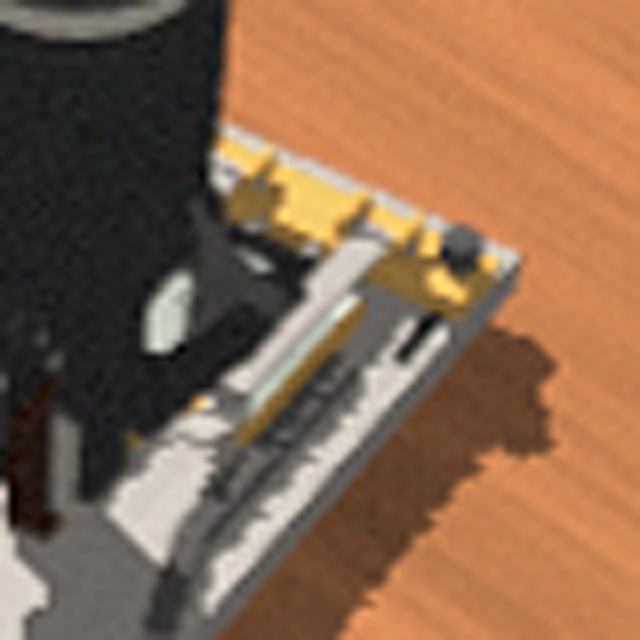

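Call:
play_rows(commands="-1 0 0 -0.8 0; -1 0 0 -1.5 0; -1 0 0 -1.5 0")

```text
time_s: 21.3
eef_pos: [589.2, 3.6, 108.3]
eef_rot: [-1.096, -1.371, 1.371]
contact_force: [-0.6, -0.8, 3.2]
grip_width: 13.1
```

Call:
play_rows(commands="-1 0 0 -0.8 0; -1 0 0 -1.5 0; -1 0 0 -1.5 0")

```text
time_s: 21.68
eef_pos: [590.5, 3.9, 108.3]
eef_rot: [-1.096, -1.371, 1.371]
contact_force: [-2.6, -1.1, 4.2]
grip_width: 13.1
```

```bash
python3 -c "
from h import *
stg()
w=capture('side');crop(w['image'],340,170,420,250,8,'pics/s15.png')"
```

```text
pane x 43.7 y 0.2 z 108.3 | Fx -2.8 Fy -0.5 Fz 4.2 t 21.68 grip 13.1 torque [-0.08  0.33  0.03]
```

View pics/s15.png

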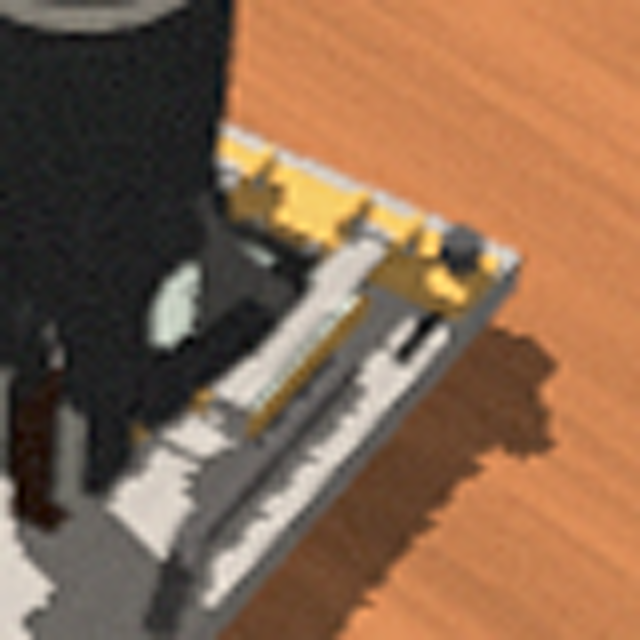

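Call:
play_rows(commands="-1 0 0 -0.4 0; -1 0 0 -0.8 0; -1 0 0 -0.8 0; -1 0 0 -0.8 0")

```text
time_s: 22.22
eef_pos: [590.7, 3.9, 108.3]
eef_rot: [-1.095, -1.37, 1.372]
contact_force: [-4.1, -1.4, 6.8]
grip_width: 13.2
```

```bash
python3 -c "
from h import *
stg()
w=capture('side');crop(w['image'],340,170,420,250,8,'pics/s16.png')
w=capture('top');crop(w['image'],270,130,370,230,6,'pics/t16.png')
w=capture('wrist');crop(w['image'],180,260,460,430,2.8,'pics/w16.png')"
```

```text
pane x 43.9 y 0.2 z 108.3 | Fx -4.3 Fy -0.5 Fz 6.8 t 22.23 grip 13.2 torque [-0.2   0.84  0.07]
```

View pics/s16.png

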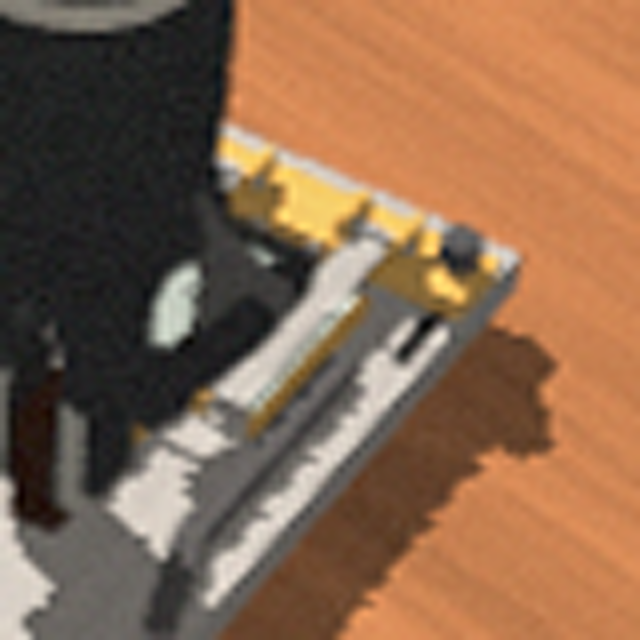

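View pics/t16.png

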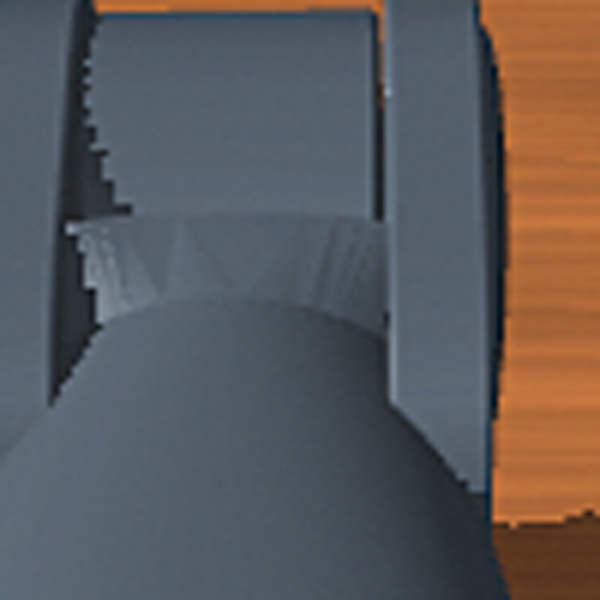

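View pics/w16.png

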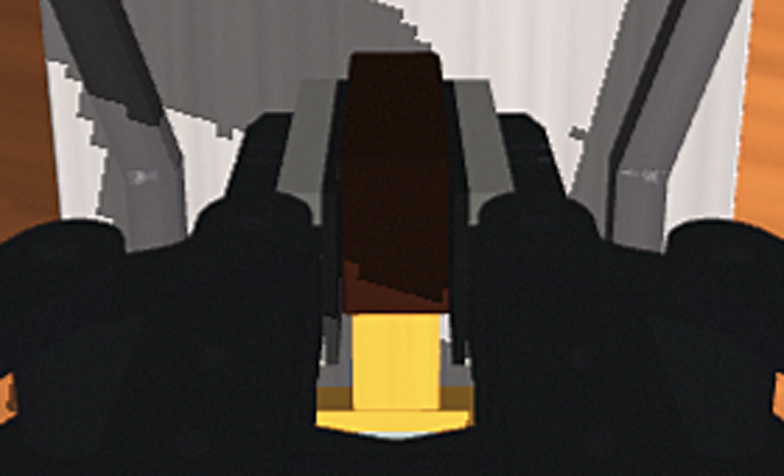

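Call:
play_rows(commands="-1 0 0 -0.4 0; -1 0 0 -0.8 0; -1 0 0 -0.8 0")

```text
time_s: 22.75
eef_pos: [591.3, 4.0, 108.3]
eef_rot: [-1.095, -1.369, 1.372]
contact_force: [-5.7, -0.8, 7.1]
grip_width: 13.4
```

```bash
python3 -c "
from h import *
stg();import time
w=capture('side');stg();crop(w['image'],340,170,420,250,8,'pics/s17.png')"
```

```text
pane x 44.5 y 0.2 z 108.3 | Fx -5.8 Fy 0.5 Fz 7.1 t 22.75 grip 13.4 torque [-0.23  0.96  0.  ]
pane x 44.5 y 0.2 z 108.3 | Fx -5.2 Fy 0.4 Fz 7.7 t 22.80 grip 13.3 torque [-0.27  1.05 -0.  ]
```

View pics/s17.png

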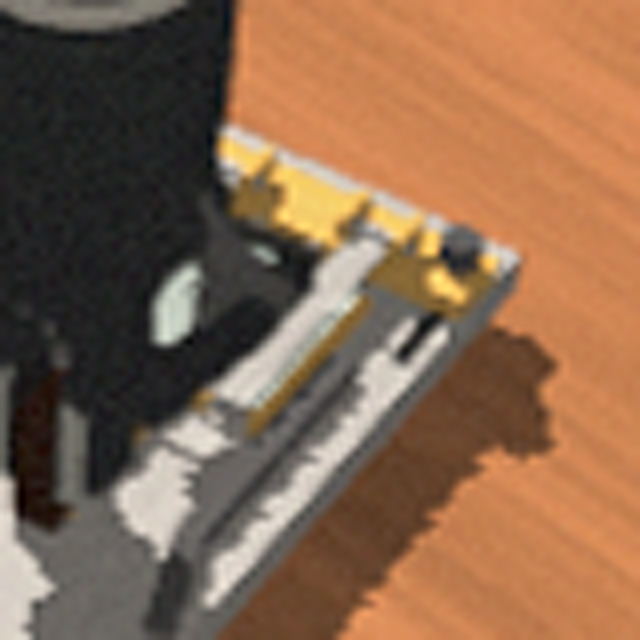

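Call:
play_rows(commands="-1 0 -0.1 -0.4 0; -1 0 -0.2 -0.8 0; -1 0 -0.2 -0.8 0")

```text
time_s: 23.18
eef_pos: [591.9, 4.2, 108.3]
eef_rot: [-1.094, -1.369, 1.372]
contact_force: [-6.0, -1.1, 6.7]
grip_width: 13.4
```

```bash
python3 -c "
from h import *
stg()"
```

```text
pane x 45.0 y 0.2 z 108.3 | Fx -6.1 Fy 0.2 Fz 6.7 t 23.18 grip 13.4 torque [-0.25  0.97 -0.03]
```

Call:
play_rows(commands="-1 0 0 0.7 0; -1 0 0 1.4 0; -1 0 0 2 0; -1 0 0 2 0")

```text
time_s: 23.68
eef_pos: [590.8, 3.9, 108.3]
eef_rot: [-1.095, -1.37, 1.371]
contact_force: [-2.9, -1.1, 2.0]
grip_width: 13.4
```

```bash
python3 -c "
from h import *
stg()"
```

```text
pane x 43.9 y 0.2 z 108.3 | Fx -3.1 Fy -0.4 Fz 2.0 t 23.68 grip 13.4 torque [-0.17  0.56  0.02]
```

Call:
play_rows(commands="-1 0 0 0.6 0; -1 0 0 1 0; -1 0 0 1 0")

```text
time_s: 24.05
eef_pos: [590.4, 3.9, 108.5]
eef_rot: [-1.096, -1.372, 1.371]
contact_force: [0.7, 1.0, -1.1]
grip_width: 13.1
```

```bash
python3 -c "
from h import *
stg()
w=capture('side');crop(w['image'],340,170,420,250,8,'pics/s18.png')"
```

```text
pane x 43.6 y 0.2 z 108.5 | Fx 0.9 Fy 0.8 Fz -1.1 t 24.05 grip 13.1 torque [ 0.11 -0.06 -0.03]
```

View pics/s18.png

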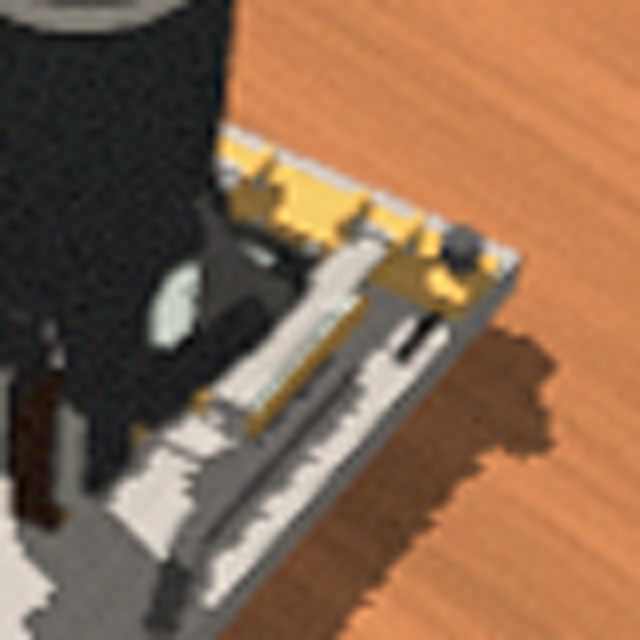

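Pulling back stalls at x≈43.6 with no yaw moment, so the teeth seem to hold. I'll ease off and release.

Call:
play_rows(commands="-0.9 0 0 0 0; -0.7 0 0 0 0; -0.5 0 0 0 0; -0.4 0 0 0 0; -0.4 0 0 0 0")

```text
time_s: 24.72
eef_pos: [589.9, 3.7, 108.6]
eef_rot: [-1.096, -1.371, 1.371]
contact_force: [0.5, 0.9, 0.7]
grip_width: 25.4
```

Call:
play_rows(commands="-0.4 0 -8 0 0; -0.4 0 -20 0 0; -0.4 0 -40 0 0; -0.4 0 -70 0 0; -0.4 0 -110 0 0")

```text
time_s: 25.35
eef_pos: [589.6, 3.8, 219.8]
eef_rot: [-1.095, -1.37, 1.371]
contact_force: [0.2, 0.1, -0.3]
grip_width: 25.4
```

Call:
play_rows(commands="-0.4 0 -30 40 0; -0.4 0 -50 85 0; -0.4 0 -60 135 0; -0.4 0 -60 180 0; -0.4 0 -60 210 0")

```text
time_s: 25.98
eef_pos: [383.3, -42.8, 279.7]
eef_rot: [-1.097, -1.372, 1.371]
contact_force: [-0.2, 0.7, 0.4]
grip_width: 25.5
```

```bash
python3 -c "
from h import *
stg()
w=capture('side');cv2.imwrite('pics/sF.png',w['image']);crop(w['image'],310,170,420,270,7,'pics/s19.png')
w=capture('top');cv2.imwrite('pics/tF.png',w['image']);crop(w['image'],270,130,370,230,6,'pics/t19.png')"
```

```text
pane x -168.8 y 0.3 z 279.7 | Fx -0.0 Fy 0.7 Fz 0.4 t 25.98 grip 25.5 torque [ 0.03 -0.01 -0.01]
```

View pics/s19.png

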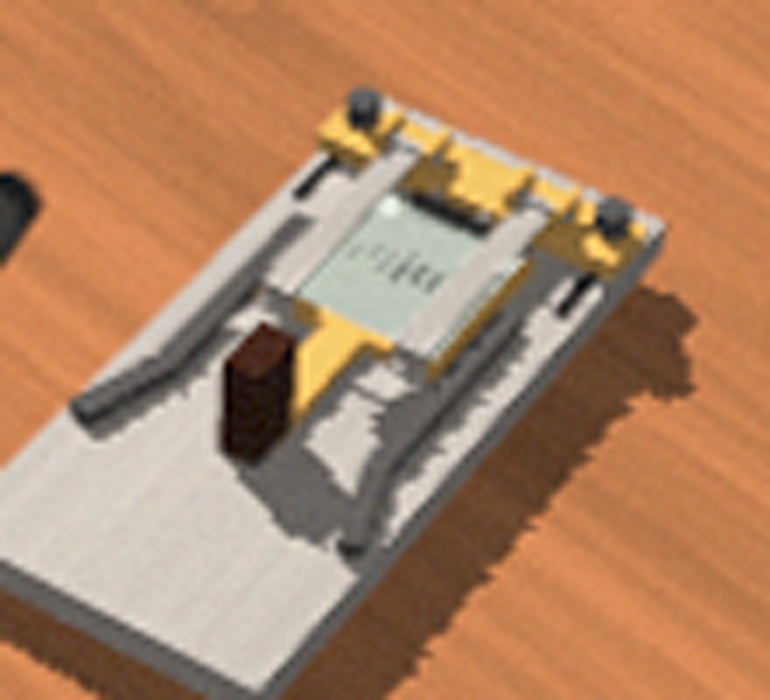

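View pics/t19.png

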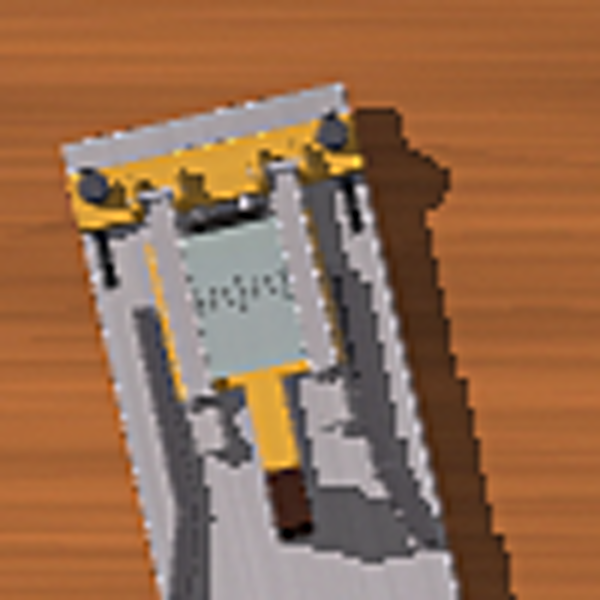

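Both leaves look flat in both views. I'll make a closer check of the teeth from the side.

```bash
python3 -c "
from h import *
plan([575,-105,235],1.7926)"
```

```text
pos [382.5 -42.8 279.7] xang 1.7921 q [-0.111  0.008 -0.348  1.214 -0.    -0.333] t 26.075 F [ 0.7 -0.2 -0.7] grip 25.6
shift [-102.9   44.9 -174.1] turn -0.0005
```

Call:
play_rows(commands="-0.4 -35 0 0 0; -0.4 -75 0 -20 0; -0.4 -100 5 -70 0; -0.4 -103 20 -120 0; -0.4 -103 38 -165 0")

```text
time_s: 26.7
eef_pos: [571.5, -106.8, 240.7]
eef_rot: [-1.098, -1.371, 1.37]
contact_force: [-0.0, -0.3, 0.2]
grip_width: 25.4
```

Call:
play_rows(commands="-0.4 0 5 -8 0; -0.4 0 5 -8 0; -0.4 0 5 -8 0")

```text
time_s: 27.08
eef_pos: [575.9, -105.0, 236.4]
eef_rot: [-1.096, -1.371, 1.371]
contact_force: [0.1, 0.4, -0.6]
grip_width: 25.6
```

```bash
python3 -c "
from h import *
stg()
w=capture('wrist');crop(w['image'],360,140,600,400,2.3,'pics/w20.png')"
```

```text
pane x 5.5 y -102.9 z 236.4 | Fx 0.1 Fy 0.3 Fz -0.6 t 27.07 grip 25.6 torque [-0.02 -0.01  0.02]
```

View pics/w20.png

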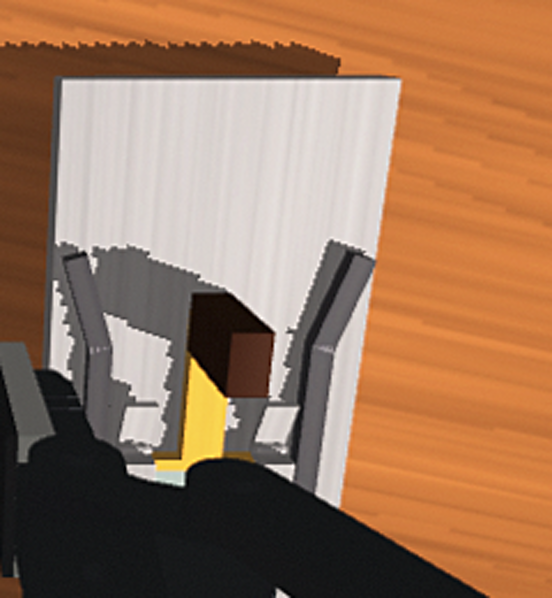

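```bash
python3 -c "
from workcell import hand_in
print(hand_in())"
```

```text
the job is handed in; nothing more can be done
None
```

View pics/tF.png

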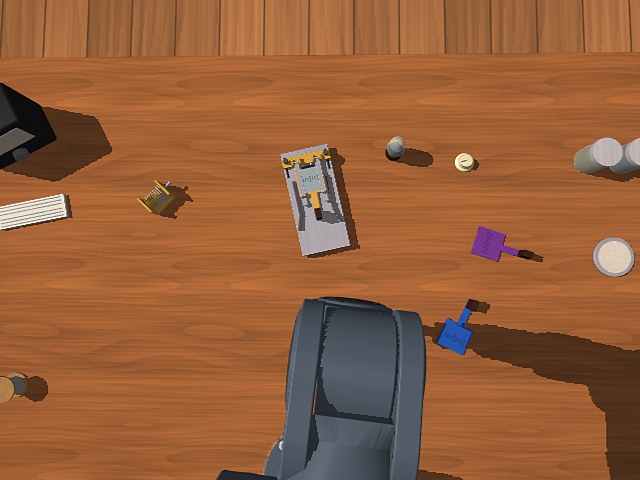

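The dial glass is under both clips and against the buffer, and I handed the job in at about 27 s with the gripper clear of everything. I gripped it by its tab, laid it on the front of the stage, slid it in slowly until the buffer took the push, eased back and let go.

- **Forces:** the bearing force read about 8 N at most. The push against the buffer reached about 6 N.
- **Latching:** pulling back about 3 mm stopped short, with almost no turning moment, so both teeth seemed to hold. After release, the side, top and wrist pictures show both clips lying flat, with their teeth in front of the glass's near edge. I could not read the clip angles directly.
- **Other parts:** the valve, capacitor, knob and the two decoy plates stand where they were in the first top picture.
- **Disagreements:** the side camera put the stage about 4 mm off sideways from the top and wrist cameras. I used the wrist reading, and the glass went in without side load. The crossbar setting c was about +9 to +15 mm by eye and about +13 mm by feel.

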